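Tip the steel ball out of a tube and keep the stir bar in

ROBOT

A 6-joint arm with a two-finger parallel gripper is mounted at the origin on a cart in front of the work surface, level with it; the furniture and walls round the work are solid. World frame = base frame: x ahead of the robot, y to its left, z up, the work surface at z = 0. Lengths are in mm, angles in degrees, forces in N, time in s.
With the tool pointing down it reaches from about 325 to 925 mm from the base axis. Payload 3.1 kg.
Tool frame: the origin (TCP) lies at the very end of the fingers, on their centre line; the grasp point (between the pads) lies 19 mm behind it; z points along the fingers, y is the line along which they close (so a half turn about z gives the same grasp; the last joint's range is limited). The gripper opens to 85 mm and grips with 20 to 120 N. Pads are 22 mm wide; open, the fingers measure 114 mm over their backs; the gripper's body (76 mm by 85 mm) begins 54 mm behind the grasp point. The pads swing forward as they close: fully open they stand 13 mm farther back than shut.
Start: joints at [-71.001, 12.427, 92.441, -0, 75.132, -6.429], TCP at [268.381, -564.456, 231.3] pointing down, gripper open.
Joint ranges: [-157.48, 157.48], [-44.54, 120.13], [17.64, 146.25], [-64.5, 244.5], [7.68, 150.69], [-147.95, 147.95]. Speed limits (degrees/s): [159.86, 159.86, 180, 180, 180, 180].

INTERFACE

Orientations are given as [roll, pitch, yaw] about the fixed x, y, z axes, in that order (R = Rz(yaw) Ry(pitch) Rx(roll)).
In Python, from plant import bot gives the robot as it stands. The module is installed in compiled form; this text tells all that it offers.
- The arm moves only by the tool jog_arm, never from a script. Its argument "targets" is a list that holds one entry, the list of rows, each a list of 7 numbers: the turn, a rotation vector about the tool's x, y, z in units of 6 degrees (1.0 is 6 degrees), then the shift along the tool's x, y, z in units of 25 mm (1.0 is 25 mm), then the opening, from 0 (shut) to 1 (fully open). In form: [[[rx, ry, rz, tx, ty, tz, claw], ...]]. A call has 1 to 10 rows; each row shifts and turns the commanded pose from where the row before left it, along the tool's axes as they then stand; what a row does not reach is not made up. A row lasts 1/10 s, in which the tool goes at most 50 mm and 8.59 degrees, less where a joint would pass 70% of its speed; a pose out of reach is approached as far as the arm can. A call is refused whole if a number of a shift passes 1 or a number of a turn 1, either way. A call with a gripper value outside its range is refused whole. The fingers move at their own pace and stop on an object; the grip force is fixed at half the most. Time passes only in rows, so rows that do not move let the fingers close. It gives the time, the measured TCP pose, the force, the opening and the grip force at its end, in the units of the state.
- bot.observe(): the state, without advancing time (a new reading comes with each control period).
- bot.camera(name): name is "side" or "top" or "wrist"; returns a dict with "pixels" (420x560x3 uint8, red, green, blue), "range_z" (420x560 float32, mm along the optical axis (not along the pixel's ray), 0 where there is no reading), "mtx" (3x3 intrinsics, pixels), "R" (3x3) and "t" (3): a world point X has camera coordinates R X + t; the wrist camera has in their place "T_tool_cam" (4x4, takes a point from camera to tool coordinates, whose origin is the TCP and whose axes are the flange's). Camera axes: x right, y down, z forward; pixel columns grow to the right and rows downward; lengths in mm; the calibration is good to about 2 mm. A picture is of the moment at which its call begins: read the wrist's pose just before it.
- bot.job_done(): hands the job in; it is judged then, once.
Trained networks look in a picture, given as the dict that the camera call returned (one of the last four; its "shot" number tells which), for a name from the list of things; names that differ only in an ending like _2 or _b are one class to them, and where a whole thing is asked for, a point or a joint stands for the part that bears it (a point fixed in the world has none). Each returns a list of dicts, best first, with "p" (0 to 1); they miss things now and then, are a little off and sometimes report something else, mostly with a low value. They report only what shows in the picture. A call takes as long as a camera call. They do not tell look-alikes from the thing itself.
- bot.cut_out(picture, target): "mask" (420x560 bool, what is visible of it) and "location" ([row, column] in pixels, amid what is visible of it).
The state is a dict: "t": time; "q": joint angles; "qd": joint speeds; "tau": joint torques, N m; "tcp_pos": TCP position; "orientation": TCP orientation; "force": force on the tool from outside, world axes, zero at the start; "wrist_torque": the same for the moment, N m; "opening": finger opening in mm; "grasp_force": force on a finger pad.
Only numpy, scipy, OpenCV 4.12 (cv2) and the standard library are available. Lean on these libraries where they do the work, as an engineer would, in place of code of your own. Each camera call takes 0.05 s, during which the arm holds its last target. There are 200 camera calls.

TASK

A steel ball and, behind it, a white stir bar lie in the glass tube on the slanted rest. Pick up the tube, hold its mouth low over the smaller, empty one of the two beakers that stand left and right of the blue gloves (within about 5 cm of its rim) and tip it until the ball rolls out into that beaker, stopping before the stir bar slides up to the mouth. Then lay the tube back in the rest as it was, mouth up and towards the open front end, with the bar still inside; keep the small beaker standing where it is and do not disturb the larger beaker, the blue screw cap or the pale stopper.

Things in the scene. Friction and masses are not known exactly. Their poses are not given: they have to be found in the camera images.
- tube_mid (a point): middle of the clear glass sample tube: body 20 mm thick, 108 mm long, 30 g, flared 28 mm mouth over the last 8 mm, bore about 16 mm. On the axis, 54 mm from foot and mouth; z axis along the tube to the mouth. At the start the tube lies in the rest, mouth 20 degrees up, this point 51 mm above the bench; grip it near here, between the saddles (free for about 25 mm to either side)
- tube_mouth (a point): centre of the tube's mouth, on the axis, 54 mm from tube_mid; same axes
- ball: polished steel ball, 13 mm in diameter, 12 g; origin at its centre. It starts in the tube in front of (mouth side of) the stir bar and rolls easily: it begins to roll out when the mouth points a few degrees (about 4 to 8) below level
- bar_mid (a point): centre of the white capsule-shaped stir bar, 10 mm in diameter, 30 mm long, 12 g, lying in the foot of the tube; x axis along the bar. It does not roll but slides, out of the tube too, once the mouth points more than about 13 to 21 degrees below level (friction varies)
- rest: slanted tube rest, fixed to the bench: aluminium base plate 124 x 62 x 6 mm, two white V saddles (8 mm thick, up to 32 mm wide, 22 and 84 mm from the tube's foot) and a heel stop at the rear. Origin at the centre of the underside, z up; its -x axis is the front, to which the tube's mouth points, raised 20 degrees. Between the saddles there is room for fingers on both sides
- rest_seat (a point): where the middle of the tube (tube_mid) lies when it is in the rest; axes of the rest
- small_beaker: the smaller, empty one of the two glass beakers beside the blue gloves (not those at the back), loose: 56 mm wide at the rim, about 44 mm inside, 68 mm high, base 2 mm thick, 90 g; origin at the centre of its underside. At the right-hand place the photometer (230 mm high; its left side at y = 0.02, front at x = 0.50) stands close to its right
- big_beaker: bystander: larger beaker with pale contents, 72 mm wide, 92 mm high; origin at the centre of its underside
- cap: bystander: blue screw cap, 34 mm wide, 12 mm high, lying on the bench; origin under its centre
- stopper: bystander: pale rubber stopper, 25 mm wide, 24 mm high; origin under its centre
Things that resemble listed ones, but are neither listed nor needed, are in the scene too. What is shaped like the small_beaker but pink or yellow is not meant.

How it is judged (in metres and radians):
On the way, in this order (a step that is already met when the one before it is completed fails the run):
1. the tube is lifted out of the rest with the ball and the bar in it (distance between tube_mid and rest_seat above 0.05 m and distance between each of ball, bar_mid and tube_mid below 0.055 m), for 0.2 s.
2. the ball lies in the small beaker while the bar is still in the tube (horizontal distance between ball and small_beaker below 0.026 m and z of ball in the frame of small_beaker below 0.03 m and distance between bar_mid and tube_mid below 0.055 m), for 0.3 s.
At the end, for the whole second after the job is handed in: The ball is at rest in the small beaker, which stands upright within 30 mm of its start; the tube lies back in the rest, middle within 8 mm of its seat, mouth to the front and raised 20 degrees (within 5), with the stir bar in its lower half (all of step 2 and distance between tube_mid and rest_seat below 0.008 m and angle between tube_mid's own z axis and vertical between 1.13 and 1.31 rad and x of tube_mouth in the frame of rest below -0.04 m and z of bar_mid in the frame of tube_mid below 0 m and linear speed of ball below 0.05 m/s and angle between small_beaker's own z axis and vertical below 0.1 rad and distance of small_beaker from where it was at the start of the episode below 0.03 m); the robot touches nothing.
It fails at once if the stir bar slides up to the mouth of the tube or out of it (its centre comes within 29 mm of the mouth) (z of bar_mid in the frame of tube_mid above 0.025 m).
It fails at once if the ball falls beside the small beaker (height (world z) of ball below 0.045 m and distance between ball and tube_mid above 0.065 m and horizontal distance between ball and small_beaker above 0.04 m).
It fails at once if the ball leaves the tube from high above the beaker (ball centre more than 150 mm over the bench) (z of ball in the frame of tube_mid above 0.062 m and height (world z) of ball above 0.15 m).
It fails at once if the small beaker is shoved 30 mm or tipped over 20 degrees (distance of small_beaker from where it was at the start of the episode above 0.03 m or angle between small_beaker's own z axis and vertical above 0.35 rad).
It fails at once if the larger beaker, the screw cap or the stopper is moved by more than 20 mm (distance of any of big_beaker, cap, stopper from where it was at the start of the episode above 0.02 m).
It also fails if it takes over 54 s, if anything falls off the work surface, if the arm or the gripper's body presses on something with over 40 N, if the wrist force passes 120 N, or if a joint passes its speed limit or range.

## Working session

There is one attempt and no reset: what is moved stays moved. The work goes in short steps, Python scripts to look and compute and a tool call to move; the robot and the scene stay as the last step left them, time stands still between calls to the robot, and variables do not carry over. Pictures are saved under pics/ and viewed, at most 10 in all, crops included, and the job is handed in when it is done.

Besides the shell and the picture viewer there is one more tool, called after "Request:" by a JSON object that holds its "api" and its "payload", one argument or row to a line. jog_arm: Moves the arm, as the interface text tells. Its arguments: {"type":"object","properties":{"targets":{"type":"array"}},"required":["targets"]}

```bash
mkdir -p pics; cat > h.py <<'E'
import numpy as np, cv2
from plant import bot
def world(p,rc,st=None):
    r,c=np.asarray(rc).T; r=r.astype(int);c=c.astype(int)
    z=p["range_z"][r,c]; ok=z>0; r,c,z=r[ok],c[ok],z[ok]
    X=np.c_[c,r,np.ones(len(r))]@np.linalg.inv(p["mtx"]).T*z[:,None]
    return (X-p["t"])@p["R"]
def save(p,n): cv2.imwrite(f"pics/{n}.png",p["pixels"][:,:,::-1])
E
python3 - <<'E'
from h import *
for n in ("top","side"):
    p=bot.camera(n); save(p,n); print(n,p["R"].round(3).tolist(),p["t"])
    for k in ("tube_mid","rest","small_beaker","big_beaker","cap","stopper"):
        for d in bot.cut_out(p,k)[:3]:
            W=world(p,np.argwhere(d["mask"]))
            print(k,round(d["p"],2),d["location"],d["mask"].sum(),np.median(W,0).round(),np.percentile(W,[3,97],axis=0).round().tolist())
print(bot.observe())
E
```

```text
top [[-0.009, -1.0, -0.0], [-0.993, 0.009, -0.116], [0.116, -0.001, -0.993]] [217.24467728 530.19021455 986.97841611]
tube_mid 0.56 [164.2, 256.6] 541 [623. 261.  60.] [[580.0, 250.0, 22.0], [678.0, 272.0, 81.0]]
rest 0.82 [163.6, 263.8] 1294 [631. 254.   6.] [[577.0, 232.0, 1.0], [693.0, 293.0, 62.0]]
rest 0.29 [161.3, 252.6] 496 [626. 261.  61.] [[582.0, 251.0, 43.0], [677.0, 272.0, 81.0]]
small_beaker 0.96 [147.3, 331.3] 748 [661. 101.  26.] [[628.0, 80.0, -1.0], [680.0, 128.0, 69.0]]
small_beaker 0.89 [227.2, 330.9] 692 [506. 108.   6.] [[477.0, 88.0, -1.0], [526.0, 136.0, 69.0]]
small_beaker 0.58 [271.6, 400.7] 785 [415. -20.  24.] [[391.0, -36.0, -1.0], [439.0, 14.0, 69.0]]
big_beaker 0.67 [210.8, 166.6] 1393 [538. 438.  52.] [[504.0, 403.0, 12.0], [568.0, 468.0, 93.0]]
cap 0.79 [161.8, 200.7] 204 [640. 378.  12.] [[626.0, 365.0, 8.0], [656.0, 392.0, 17.0]]
stopper 0.73 [161.9, 261.2] 1238 [635. 253.   6.] [[578.0, 231.0, 2.0], [693.0, 291.0, 58.0]]
stopper 0.41 [270.6, 347.4] 106 [416.  85.  24.] [[406.0, 74.0, 21.0], [426.0, 94.0, 27.0]]
stopper 0.27 [163.8, 254.6] 509 [623. 
[... 810 characters left out ...]
5.0, -1.0], [656.0, 395.0, 12.0]]
{'t': 0.7, 'q': array([-7.09998026e+01,  1.24243081e+01,  9.24380967e+01,  5.18698567e-04,
        7.51300086e+01, -6.42819148e+00]), 'qd': array([-0.04584338, -0.02681453,  0.09125624,  0.00659783, -0.10753447,
       -0.00372257]), 'tau': array([-4.80509843e-04, -3.96736765e+01, -3.04163647e+01, -1.60507198e-04,
        7.63611188e-04,  1.23675807e-05]), 'tcp_pos': array([ 268.40724743, -564.48774776,  231.36097665]), 'orientation': array([1.79992405e+02, 3.51175909e-04, 2.54282558e+01]), 'force': array([ 0.49965598, -0.66079971,  0.6937851 ]), 'wrist_torque': array([ 0.00648348,  0.00558827, -0.00188184]), 'grasp_force': 0.0, 'opening': 85.20852693016549}
```

View pics/top.png

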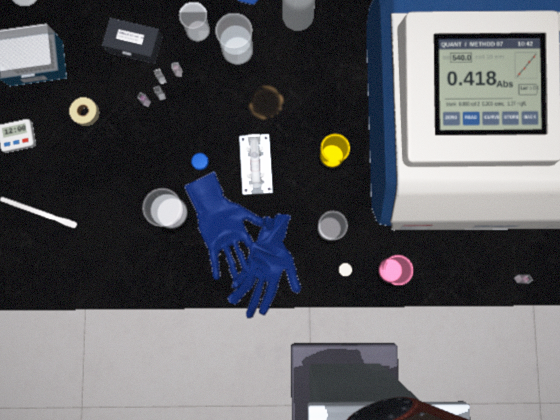

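View pics/side.png

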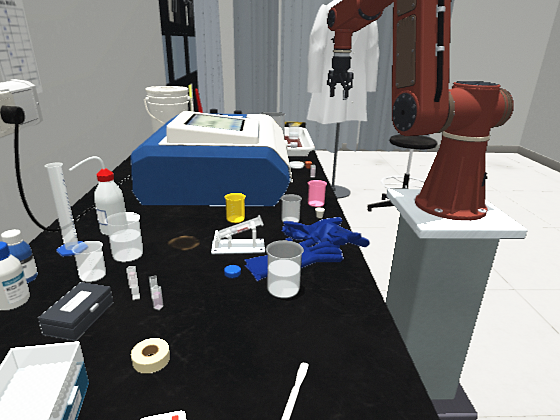

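The top view shows the clear small beaker at pixel (332,226), the rest with the tube at (256,164), the big beaker at (165,208), the cap at (200,161), the stopper at (345,270), and the yellow and pink decoys at (334,150) and (396,270). The side view shows the tube's mouth pointing towards the robot.

```bash
python3 - <<'E'
from h import *
p=bot.camera("top")
d=bot.cut_out(p,"rest")[0]; W=world(p,np.argwhere(d["mask"]))
b=W[W[:,2]<12]; print("rest",cv2.minAreaRect(b[:,:2].astype(np.float32)))
d=bot.cut_out(p,"tube_mid")[0]; W=world(p,np.argwhere(d["mask"])); W=W[W[:,2]>35]
m=W.mean(0);u=np.linalg.svd(W-m)[2][0];print("tube",m,u,np.degrees(np.arctan(u[1]/u[0])), (( W-m)@u).min(),((W-m)@u).max())
for d in bot.cut_out(p,"small_beaker")[:3]:
    if abs(d["location"][1]-331)<5 and d["location"][0]>200:
        W=world(p,np.argwhere(d["mask"])); r=W[W[:,2]>62]
        print("beaker",cv2.minEnclosingCircle(r[:,:2].astype(np.float32)), W.max(0),W.min(0))
# photometer / obstacles heights near path
E
```

```text
rest ((635.8331909179688, 262.7347717285156), (123.7389907836914, 63.105438232421875), 3.194741725921631)Traceback (most recent call last):
  File "<stdin>", line 5, in <module>
IndexError: list index out of range
```

Request:
{"api": "jog_arm", "payload": {
  "targets": [
    [[0,0,0,0,0,-1,1],[0,0,0.5,0,0,-1,1],[0,0,0.5,0,0,-1,1],[0,0,0.5,0,0,-0.5,1],[0,0,0.5,0,0,0,1],[0,0,0.5,0,0,0,1],[0,0,0.5,0,0,0,1],[0,0,0.5,0,0,0,1],[0,0,0.5,0,0,0,1],[0,0,0.24,0,0,0,1]]
  ]
}}

```text
t: 1.85
tcp_pos: [268.4, -564.4, 318.8]
orientation: [-180.0, 0.0, -0.1]
force: [0.2, 0.1, -0.1]
opening: 85.5
grasp_force: 0.0
```

Request:
{"api": "jog_arm", "payload": {
  "targets": [
    [[0,0,0,0.4,-1,0,1],[0,0,0,0.4,-1,0,1],[0,0,0,0.4,-1,0,1],[0,0,0,0.4,-1,0,1],[0,0,0,0.4,-1,0,1],[0,0,0,0.4,-1,0,1],[0,0,0,0.4,-1,0,1],[0,0,0,0.4,-1,0,1],[0,0,0,0.4,-1,0,1],[0,0,0,0.4,-1,0,1]]
  ]
}}

```text
t: 2.85
tcp_pos: [368.7, -313.4, 319.0]
orientation: [180.0, -0.0, -0.0]
force: [0.2, 0.1, -0.5]
opening: 85.4
grasp_force: 0.0
```

Request:
{"api": "jog_arm", "payload": {
  "targets": [
    [[0,0,0,0.4,-1,0,1],[0,0,0,0.4,-1,0,1],[0,0,0,0.4,-1,0,1],[0,0,0,0.4,-1,0,1],[0,0,0,0.4,-1,0,1],[0,0,0,0.4,-1,0,1],[0,0,0,0.4,-1,0,1],[0,0,0,0.4,-1,0,1],[0,0,0,0.4,-1,0,1],[0,0,0,0.4,-1,0,1]]
  ]
}}

```text
t: 3.85
tcp_pos: [468.8, -63.4, 319.0]
orientation: [180.0, -0.0, 0.0]
force: [0.3, -0.6, 0.5]
opening: 85.4
grasp_force: 0.0
```

Request:
{"api": "jog_arm", "payload": {
  "targets": [
    [[0,0,0,0.4,-1,0,1],[0,0,0,0.4,-1,0,1],[0,0,0,0.4,-1,0,1],[0,0,0,0.4,-1,0,1],[0,0,0,0.4,-1,0,1],[0,0,0,0.4,-1,0,1],[0,0,0,0.4,-1,0,1],[0,0,0,0.4,-1,0,1],[0,0,0,0.4,-1,0,1],[0,0,0,0.4,-1,0,1]]
  ]
}}

```text
t: 4.85
tcp_pos: [568.9, 186.6, 318.9]
orientation: [180.0, -0.0, 0.0]
force: [0.1, 0.1, -0.9]
opening: 85.1
grasp_force: 0.0
```

Request:
{"api": "jog_arm", "payload": {
  "targets": [
    [[0,0,0,0.6,-1,0.6,1],[0,0,0,0.6,-1,0.6,1],[0,0,0,0.4,-1,0.6,1],[0,0,0,0,0,0.5,1],[0,0,0,0,0,0,1]]
  ]
}}

```text
t: 5.35
tcp_pos: [606.9, 260.1, 258.0]
orientation: [179.9, 0.3, 0.1]
force: [-0.1, -0.3, -0.8]
opening: 85.5
grasp_force: 0.0
```

```bash
python3 - <<'E'
from h import *
from scipy.spatial.transform import Rotation as Ro
s=bot.observe(); p=bot.camera("wrist"); save(p,"w1"); print(s["tcp_pos"],s["orientation"],s["q"]); print(p["T_tool_cam"])
T=np.eye(4);T[:3,:3]=Ro.from_euler("xyz",s["orientation"],degrees=True).as_matrix();T[:3,3]=s["tcp_pos"]
C=T@p["T_tool_cam"]; p["R"]=C[:3,:3].T; p["t"]=-C[:3,:3].T@C[:3,3]
d=bot.cut_out(p,"rest")
if d:
    W=world(p,np.argwhere(d[0]["mask"])); b=W[W[:,2]<12]; print("rest",cv2.minAreaRect(b[:,:2].astype(np.float32)))
for d in bot.cut_out(p,"tube_mid")[:2]:
    W=world(p,np.argwhere(d["mask"])); m=np.median(W,0);W=W[(W[:,2]>30)];u=np.linalg.svd(W-W.mean(0))[2][0]
    print("tube",d["p"],m,u,np.percentile((W-m)@u,[2,98]),W.min(0),W.max(0))
p=bot.camera("top"); print("top")
for d in bot.cut_out(p,"small_beaker"):
    W=world(p,np.argwhere(d["mask"])); r=W[W[:,2]>62]
    print("beaker",cv2.minEnclosingCircle(r[:,:2].astype(np.float32)), W.max(0),W.min(0))
E
```

```text
[606.92886467 260.12159397 258.02131487] [1.79866184e+02 3.14880978e-01 5.12654251e-02] [ 1.71304691e+01  1.57679707e+01  8.55097916e+01 -3.60927003e-02
  7.90625350e+01  1.07085789e+02]
[[ 4.02182084e-04 -9.61166679e-01 -2.75968211e-01  7.04126920e+01]
 [ 9.99998966e-01  7.67567196e-04 -1.21600362e-03  1.19334832e+00]
 [ 1.38060631e-03 -2.75967436e-01  9.61165994e-01 -1.41945943e+02]
 [ 0.00000000e+00  0.00000000e+00  0.00000000e+00  1.00000000e+00]]
rest ((636.5962524414062, 261.4474182128906), (123.9779052734375, 61.880985260009766), 3.1541242599487305)
tube 0.8 [631.6253149  261.15929535  59.89565829] [-0.93833968 -0.04880973  0.34225175] [-52.54221842  49.72861906] [577.68839374 246.17497355  36.7543046 ] [684.54323231 273.07571956  83.04188619]
tube 0.65 [646.57024581 261.23910395   5.43393293] [-0.96457214 -0.075391    0.2528177 ] [-33.3842073   58.91878966] [598.98663288 243.58954785  31.23336045] [690.08385169 279.11812656  62.82920054]
top
beaker ((652.8427734375, 104.02513122558594), 28.239839553833008) [680.13640094 123.56607135  71.42321453] [624.618477    76.32107877  -2.98342579]
beaker ((414.6351013183594, -11.307877540588379), 28.179550170898438) [443.43704124  16.28944827  71.74703753] [386.56633432 -55.88163986  -4.30771927]
beaker ((485.1784362792969, 127.90914916992188), 50.009822845458984) [518.64642616 166.89275364 616.3581972 ] [453.07410953  84.14042629  -2.6850293 ]
```

Request:
{"api": "jog_arm", "payload": {
  "targets": [
    [[0,0,-0.5,0,0,0,1],[0,-0.83,0,0,0,0,1],[0,-0.83,0,0,0,0,1],[0,-0.83,0,0,0,0,1],[0,-0.84,0,0,0,0,1],[0,0,0,0.74,0,0.8,1],[0,0,0,0.74,0,0.8,1],[0,0,0,0.74,0,0.8,1],[0,0,0,0.74,0,0.8,1],[0,0,0,0.74,0,0.8,1]]
  ]
}}

```text
t: 6.6
tcp_pos: [662.5, 262.6, 136.2]
orientation: [-180.0, 19.8, 2.9]
force: [-0.4, 0.2, 0.8]
opening: 85.5
grasp_force: 0.0
```

Request:
{"api": "jog_arm", "payload": {
  "targets": [
    [[0,0,0,0,0,0,1],[0,0,0,0,0,0,1]]
  ]
}}

```text
t: 6.8
tcp_pos: [661.1, 262.7, 136.1]
orientation: [180.0, 20.0, 2.9]
force: [-0.6, -0.8, 0.3]
opening: 85.6
grasp_force: 0.0
```

```bash
python3 - <<'E'
from h import *
from scipy.spatial.transform import Rotation as Ro
s=bot.observe(); p=bot.camera("wrist"); save(p,"w2"); print(s["tcp_pos"],s["orientation"],s["q"])
T=np.eye(4);T[:3,:3]=Ro.from_euler("xyz",s["orientation"],degrees=True).as_matrix();T[:3,3]=s["tcp_pos"]
print("TCP goal in tool, units",T[:3,:3].T@(np.array([623.5,261.1,33.1])-T[:3,3])/25, T[:3,:3].round(3))
E
```

```text
[661.13251061 262.65990391 136.06224614] [179.99667136  20.03013245   2.94439117] [ 14.34995191  39.96828876  66.89972526   3.88513784  92.79137408
 100.92163955]
TCP goal in tool, units [-0.00475133 -0.01526331  4.38537635] [[ 0.938  0.051 -0.342]
 [ 0.048 -0.999 -0.018]
 [-0.343  0.    -0.94 ]]
```

View pics/w2.png

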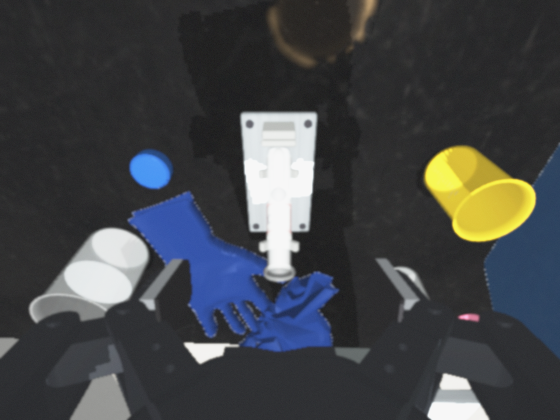

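The tube lies centred between the fingers (column ~279), with its mouth at (280,270) and the front and rear saddles at rows ~240 and ~175. I'll descend and close.

Request:
{"api": "jog_arm", "payload": {
  "targets": [
    [[0,0,0,0,0,0.75,1],[0,0,0,0,0,0.75,1],[0,0,0,0,0,0.75,1],[0,0,0,0,0,0.75,1],[0,0,0,0,0,0.7,1],[0,0,0,0,0,0.4,1],[0,0,0,0,0,0.28,1],[0,0,0,0,0,0,1],[0,0,0,0,0,0,0.7],[0,0,0,0,0,0,0.5]]
  ]
}}

```text
t: 7.85
tcp_pos: [625.0, 261.5, 33.9]
orientation: [-180.0, 19.9, 3.0]
force: [-0.5, -1.0, 0.4]
opening: 58.9
grasp_force: 0.0
```

Request:
{"api": "jog_arm", "payload": {
  "targets": [
    [[0,0,0,0,0,0,0.4],[0,0,0,0,0,0,0.3],[0,0,0,0,0,0,0.25],[0,0,0,0,0,0,0.2],[0,0,0,0,0,0,0.15],[0,0,0,0,0,0,0.1],[0,0,0,0,0,0,0],[0,0,0,0,0,0,0],[0,0,0,0,0,0,0]]
  ]
}}

```text
t: 8.75
tcp_pos: [624.2, 261.0, 33.1]
orientation: [180.0, 20.0, 3.0]
force: [-0.6, -1.5, 2.9]
opening: 18.0
grasp_force: 58.6
```

Request:
{"api": "jog_arm", "payload": {
  "targets": [
    [[0,0,0,0,0,-0.2,0],[0,0,0,0,0,-0.4,0],[0,0,0,0,0,-0.6,0],[0,0,0,0,0,-0.8,0],[0,0,0,0,0,-0.8,0],[0,0,0,0,0,-0.8,0],[0,0,0,0,0,-0.6,0],[0,0,0,0,0,-0.4,0],[0,0,0,0,0,-0.2,0],[0,0,0,0,0,0,0]]
  ]
}}

```text
t: 9.75
tcp_pos: [665.2, 263.5, 146.2]
orientation: [-180.0, 19.9, 3.0]
force: [-0.0, 0.2, -0.5]
opening: 18.8
grasp_force: 58.5
```

Request:
{"api": "jog_arm", "payload": {
  "targets": [
    [[0,0,0,-0.15,0.25,0.03,0],[0,0,0,-0.3,0.45,0.06,0],[0,0,0,-0.4,0.7,0.08,0],[0,0,0,-0.45,0.75,0.09,0],[0,0,0,-0.45,0.75,0.09,0],[0,0,0,-0.45,0.75,0.09,0],[0,0,0,-0.45,0.75,0.09,0],[0,0,0,-0.4,0.7,0.08,0],[0,0,0,-0.3,0.45,0.05,0],[0,0,0,-0.13,0.2,0.02,0]]
  ]
}}

```text
t: 10.75
tcp_pos: [583.6, 114.1, 158.8]
orientation: [180.0, 20.1, 2.9]
force: [0.0, 0.1, -1.6]
opening: 18.4
grasp_force: 58.5
```

```bash
python3 - <<'E'
from h import *
from scipy.spatial.transform import Rotation as Ro
s=bot.observe(); p=bot.camera("wrist"); save(p,"w3"); print(s["tcp_pos"],s["orientation"],s["q"],s["opening"],s["grasp_force"])
T=np.eye(4);T[:3,:3]=Ro.from_euler("xyz",s["orientation"],degrees=True).as_matrix();T[:3,3]=s["tcp_pos"]
C=T@p["T_tool_cam"]; p["R"]=C[:3,:3].T; p["t"]=-C[:3,:3].T@C[:3,3]
def show(p,n):
  for k in ("small_beaker","tube_mid"):
    for d in bot.cut_out(p,k)[:4]:
        W=world(p,np.argwhere(d["mask"])); r=W[(W[:,2]>60)&(W[:,2]<80)] if k[0]=="s" else W
        print(n,k,round(d["p"],2),d["location"],np.percentile(W,[2,50,98],axis=0).round(1).tolist(),len(r) and cv2.minEnclosingCircle(r[:,:2].astype(np.float32)))
show(p,"w")
p=bot.camera("side"); save(p,"s3"); show(p,"s")
E
```

```text
[583.55356439 114.10323934 158.75118878] [179.99106496  20.08661798   2.92073962] [ 4.09866816 25.70795333 85.52193533  0.39566895 88.85302366 91.09837731] 18.44420185036588 58.519473960623145
w small_beaker 0.9 [279.2, 370.3] [[411.6, -27.4, 0.4], [435.7, 2.4, 33.3], [515.6, 24.1, 110.0]] ((505.1754150390625, 24.53602409362793), 0.500839114189148)
w small_beaker 0.64 [78.8, 303.3] [[628.9, 77.4, -0.4], [647.4, 99.4, 30.3], [679.1, 127.3, 67.9]] ((653.5355834960938, 102.26311492919922), 28.229228973388672)
w small_beaker 0.44 [241.4, 252.8] [[494.4, 87.5, 44.2], [512.2, 133.2, 57.6], [518.6, 135.0, 67.9]] ((512.93359375, 110.83833312988281), 24.269678115844727)
w tube_mid 0.66 [251.2, 276.8] [[568.7, 104.9, 162.8], [611.8, 114.6, 178.4], [643.2, 124.1, 194.9]] ((569.288818359375, 122.97000122070312), 75.74210357666016)
s small_beaker 0.89 [209.1, 234.1] [[627.9, 77.1, 3.1], [651.1, 122.2, 44.1], [676.0, 130.5, 66.7]] ((653.0183715820312, 103.57133483886719), 29.26390266418457)
s small_beaker 0.78 [193.3, 319.4] [[390.5, -37.0, 2.7], [415.3, 7.2, 42.9], [438.2, 15.8, 66.4]] ((415.7560119628906, -11.750475883483887), 29.517478942871094)
s small_beaker 0.56 [204.4, 289.6] [[477.7, 85.9, 10.3], [501.4, 129.9, 47.2], [524.2, 137.8, 65.9]] ((500.2259216308594, 112.1007308959961), 29.522727966308594)
s tube_mid 0.74 [156.1, 262.3] [[543.8, 117.1, 158.5], [577.1, 123.9, 181.8], [635.7, 130.0, 201.1]] ((589.9188232421875, 125.48371124267578), 48.22252655029297)
```

View pics/w3.png

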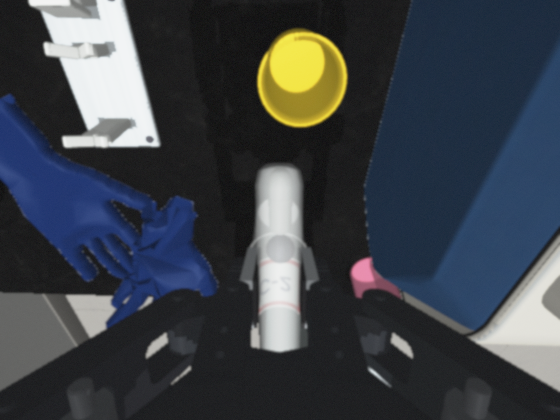

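The wrist view shows the ball in the tube at (283,247), and clear space to the yellow beaker (300,80) and the photometer on the right. Next I'll level the tube to +5° and lower it.

Request:
{"api": "jog_arm", "payload": {
  "targets": [
    [[0,0.3,0,0,0,0,0],[0,0.4,0,0,0,0,0],[0,0.4,0,0,0,0,0],[0,0.4,0,0,0,0,0],[0,0.4,0,0,0,0,0],[0,0.4,0,0,0,0,0],[0,0.2,0,0,0,0,0],[0,0,0,0,0,0.2,0],[0,0,0,-0.05,0,0.4,0],[0,0,0,-0.05,0,0.5,0]]
  ]
}}

```text
t: 12.05
tcp_pos: [580.3, 115.1, 131.4]
orientation: [-180.0, 5.0, 3.0]
force: [0.4, 0.8, -0.9]
opening: 18.1
grasp_force: 58.5
```

Request:
{"api": "jog_arm", "payload": {
  "targets": [
    [[0,0,0,-0.07,-0.02,0.5,0],[0,0,0,-0.07,-0.02,0.5,0],[0,0,0,-0.07,-0.02,0.5,0],[0,0,0,-0.07,-0.01,0.4,0],[0,0,0,-0.05,0,0.3,0],[0,0,0,0,0,0.15,0],[0,0,0,0,0,0.1,0],[0,0,0,0,0,0,0]]
  ]
}}

```text
t: 12.85
tcp_pos: [566.6, 116.1, 71.9]
orientation: [-180.0, 5.0, 3.0]
force: [-0.1, -0.7, -0.5]
opening: 18.8
grasp_force: 58.5
```

```bash
python3 - <<'E'
from h import *
s=bot.observe(); print(s["tcp_pos"],s["orientation"],s["opening"])
p=bot.camera("side"); cv2.imwrite("pics/s4.png",cv2.resize(p["pixels"][120:260,200:360,::-1],None,fx=5,fy=4.2,interpolation=3)[:590])
for k in ("small_beaker","tube_mid","tube_mouth","ball"):
    for d in bot.cut_out(p,k)[:3]:
        W=world(p,np.argwhere(d["mask"]))
        print(k,round(d["p"],2),d["location"],np.percentile(W,[2,50,98],axis=0).round(1).tolist())
E
```

```text
[566.60469251 116.06428481  71.92321926] [-179.99845004    4.9612647     2.98342066] 18.757203774936954
small_beaker 0.84 [205.0, 289.3] [[476.8, 85.0, 8.8], [501.3, 129.2, 46.3], [524.5, 137.5, 66.4]]
tube_mid 0.47 [187.3, 263.4] [[516.2, 25.7, 67.8], [579.2, 123.4, 94.1], [618.6, 129.5, 104.4]]
tube_mouth 0.66 [191.5, 273.4] [[516.1, 22.7, 73.2], [550.3, 123.4, 94.2], [616.0, 129.6, 104.9]]
tube_mouth 0.41 [244.6, 237.6] [[576.1, 197.5, -1.7], [634.3, 270.7, 4.8], [693.3, 294.6, 54.7]]
```

View pics/s4.png

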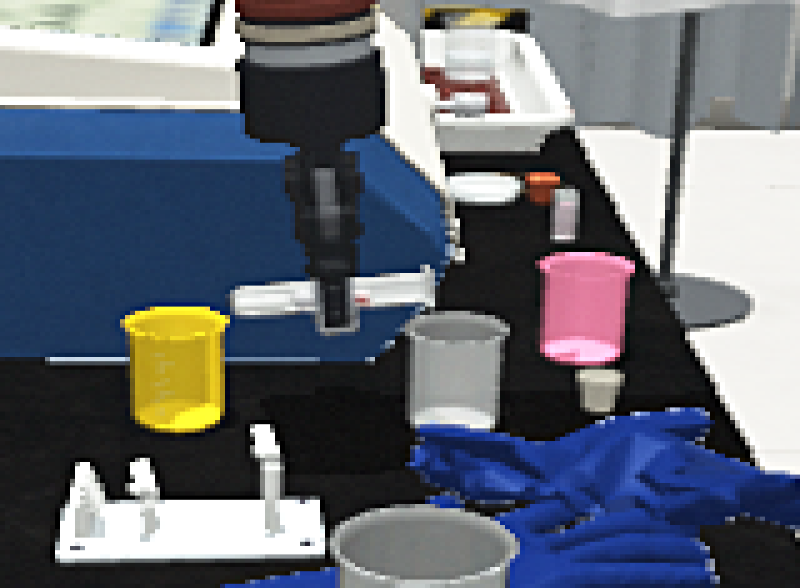

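The side crop shows the mouth at (430,287), just above the near rim of the small beaker (410–508, 320), and the yellow beaker clear of the foot. Now I'll tilt slowly.

Request:
{"api": "jog_arm", "payload": {
  "targets": [
    [[0,0.2,0,0.02,0.02,-0.06,0],[0,0.25,0,0.02,0.02,-0.06,0],[0,0.25,0,0.02,0,-0.06,0],[0,0.2,0,0.02,0,-0.06,0],[0,0.2,0,0,0,0,0],[0,0.1,0,0,0,0,0],[0,0.1,0,0,0,0,0],[0,0.1,0,0,0,0,0],[0,0.1,0,0,0,0,0],[0,0,0,0,0,0,0]]
  ]
}}

```text
t: 14.1
tcp_pos: [568.4, 115.2, 77.6]
orientation: [-180.0, -4.0, 3.0]
force: [-0.7, 0.4, 0.5]
opening: 17.9
grasp_force: 58.5
```

Request:
{"api": "jog_arm", "payload": {
  "targets": [
    [[0,0.08,0,0,0,0,0],[0,0.08,0,0,0,0,0],[0,0,0,0,0,0,0],[0,0,0,0,0,0,0],[0,0,0,0,0,0,0],[0,0.08,0,0,0,0,0],[0,0.08,0,0,0,0,0],[0,0,0,0,0,0,0],[0,0,0,0,0,0,0],[0,0,0,0,0,0,0]]
  ]
}}

```text
t: 15.1
tcp_pos: [568.8, 115.2, 77.8]
orientation: [-180.0, -5.9, 3.0]
force: [0.3, -0.0, 0.1]
opening: 18.5
grasp_force: 58.5
```

```bash
cat > chk.py <<'E'
from h import *
import sys
s=bot.observe(); print(s["t"],s["tcp_pos"],s["orientation"])
a=bot.camera("side"); b=bot.camera("wrist")
for n,p in (("side",a),("wrist",b)):
    for k in ("ball","bar_mid"):
        for d in bot.cut_out(p,k)[:3]: print(n,k,round(d["p"],2),d["location"],d["mask"].sum())
f=lambda x:x[:,:,::-1]
cv2.imwrite(f"pics/{sys.argv[1]}.png",np.hstack([cv2.resize(f(a["pixels"][160:230,240:310]),(400,400),interpolation=3),cv2.resize(f(b["pixels"][150:350,180:380]),(400,400),interpolation=3)]))
E
python3 chk.py c5
```

```text
15.1 [568.76132897 115.18043602  77.7578038 ] [-179.99999704   -5.94187513    2.98627458]
```

View pics/c5.png

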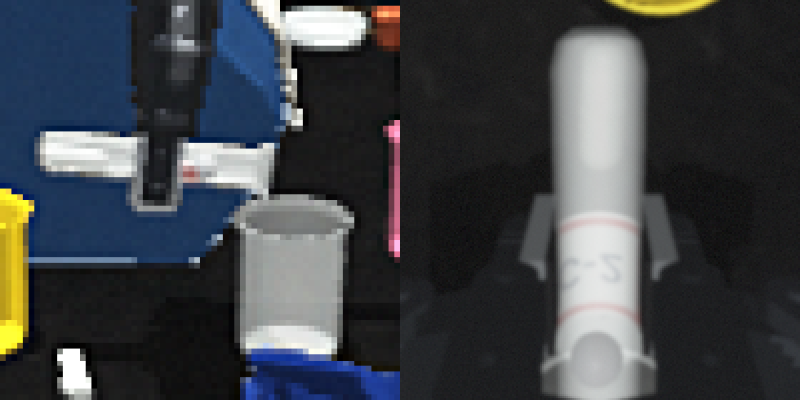

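The ball has rolled forward and is near (597,358) in the wrist crop, about to reach the mouth, while the bar is still in the foot at (598,110). I'll hold and let it roll.

Request:
{"api": "jog_arm", "payload": {
  "targets": [
    [[0,0,0,0,0,0,0],[0,0,0,0,0,0,0],[0,0,0,0,0,0,0],[0,0,0,0,0,0,0],[0,0,0,0,0,0,0],[0,0,0,0,0,0,0],[0,0,0,0,0,0,0],[0,0,0,0,0,0,0],[0,0,0,0,0,0,0],[0,0,0,0,0,0,0]]
  ]
}}

```text
t: 16.4
tcp_pos: [568.8, 115.2, 77.7]
orientation: [180.0, -5.9, 3.0]
force: [-0.0, -0.2, -0.4]
opening: 18.0
grasp_force: 58.5
```

```bash
python3 chk.py c6
```

```text
16.4 [568.75405305 115.18005469  77.74951131] [179.99916743  -5.94139899   2.98700789]
```

View pics/c6.png

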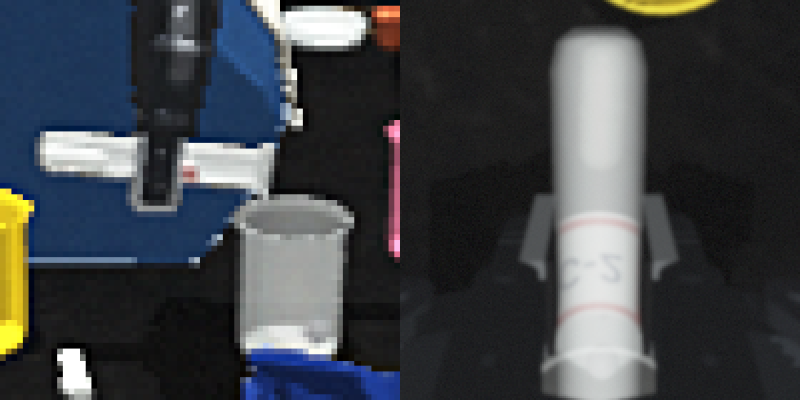

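The ball is now visible in the beaker at (320,330) in the side crop, and it has gone from the wrist view. The bar is still in the foot. I'll go back to the rest.

Request:
{"api": "jog_arm", "payload": {
  "targets": [
    [[0,0,0,0,0,-0.2,0],[0,0,0,0,0,-0.4,0],[0,0,0,0,0,-0.6,0],[0,0,0,0,0,-0.7,0],[0,0,0,0,0,-0.6,0],[0,0,0,0,0,-0.5,0],[0,-0.3,0,0,0,-0.3,0],[0,-0.6,0,0,0,0,0],[0,-0.6,0,0,0,0,0],[0,-0.6,0,0,0,0,0]]
  ]
}}

```text
t: 17.7
tcp_pos: [560.5, 114.8, 161.2]
orientation: [-180.0, 6.7, 3.0]
force: [0.8, -0.3, -1.1]
opening: 18.3
grasp_force: 58.5
```

Request:
{"api": "jog_arm", "payload": {
  "targets": [
    [[0,-0.6,0,0,0,0,0],[0,-0.6,0,0,0,0,0],[0,-0.6,0,0,0,0,0],[0,-0.42,0,0,0,0,0],[0,0,0,0,0,0,0],[0,0,0,0,0,0,0]]
  ]
}}

```text
t: 18.3
tcp_pos: [560.3, 114.8, 160.0]
orientation: [-180.0, 19.9, 3.0]
force: [-0.7, -0.3, -0.1]
opening: 18.5
grasp_force: 58.5
```

```bash
cat > g.py <<'E'
from h import *
from scipy.spatial.transform import Rotation as Ro
s=bot.observe(); R=Ro.from_euler("xyz",s["orientation"],degrees=True).as_matrix()
print(s["tcp_pos"],s["orientation"],s["opening"])
for g in ([665.2,263.5,146.2],[624.2,261.2,33.4]): print(R.T@(np.array(g)-s["tcp_pos"])/25)
p=bot.camera("side")
for k in ("ball","small_beaker"):
    for d in bot.cut_out(p,k)[:3]:
        W=world(p,np.argwhere(d["mask"])); print(k,round(d["p"],2),d["location"],np.percentile(W,[2,50,98],axis=0).round(1).tolist())
E
python3 g.py
```

```text
[560.32338418 114.77359753 159.98445415] [-179.99714343   19.93539649    2.98828424] 18.518402349415688
[ 4.41787286 -5.72232121 -1.01552594]
[ 4.41214642 -5.715703    3.78615412]
small_beaker 0.62 [208.3, 235.8] [[627.9, 76.1, 5.4], [651.0, 122.3, 45.8], [674.9, 130.0, 66.5]]
small_beaker 0.61 [207.5, 288.4] [[477.0, 84.4, 6.8], [501.5, 129.2, 46.9], [524.8, 138.1, 66.9]]
small_beaker 0.57 [193.3, 320.8] [[389.9, -36.7, 0.5], [415.0, 7.5, 42.2], [438.0, 15.4, 66.4]]
```

Beaker unmoved. Next I'll translate to above the seat.

Request:
{"api": "jog_arm", "payload": {
  "targets": [
    [[0,0,0,0.2,-0.26,-0.04,0],[0,0,0,0.4,-0.52,-0.1,0],[0,0,0,0.55,-0.7,-0.14,0],[0,0,0,0.6,-0.78,-0.14,0],[0,0,0,0.6,-0.78,-0.14,0],[0,0,0,0.6,-0.78,-0.14,0],[0,0,0,0.55,-0.7,-0.14,0],[0,0,0,0.5,-0.66,-0.1,0],[0,0,0,0.3,-0.4,-0.07,0],[0,0,0,0.12,-0.14,0,0]]
  ]
}}

```text
t: 19.45
tcp_pos: [665.4, 265.2, 145.5]
orientation: [-180.0, 19.9, 3.1]
force: [0.4, 0.5, 0.3]
opening: 18.1
grasp_force: 58.5
```

Request:
{"api": "jog_arm", "payload": {
  "targets": [
    [[0,0,0,0,0,0,0],[0,0,0,0,0,0,0]]
  ]
}}

```text
t: 19.65
tcp_pos: [664.8, 263.1, 145.7]
orientation: [180.0, 20.0, 3.0]
force: [-0.1, 0.4, -0.6]
opening: 18.4
grasp_force: 58.5
```

```bash
python3 g.py | head -3; python3 - <<'E'
from h import *
s=bot.observe(); a=bot.camera("top"); b=bot.camera("wrist")
f=lambda x:x[:,:,::-1]
cv2.imwrite("pics/c7.png",np.hstack([cv2.resize(f(a["pixels"][190:260,300:370]),(400,400),interpolation=3),cv2.resize(f(b["pixels"][130:350,170:390]),(400,400),interpolation=3)]))
E
```

```text
[664.77028171 263.08508511 145.71330641] [179.97839849  20.00860214   2.97567715] 18.43948554403541
[ 0.01027792 -0.01567269 -0.02446679]
[ 0.01068784 -0.01074277  4.7772187 ]
```

View pics/c7.png

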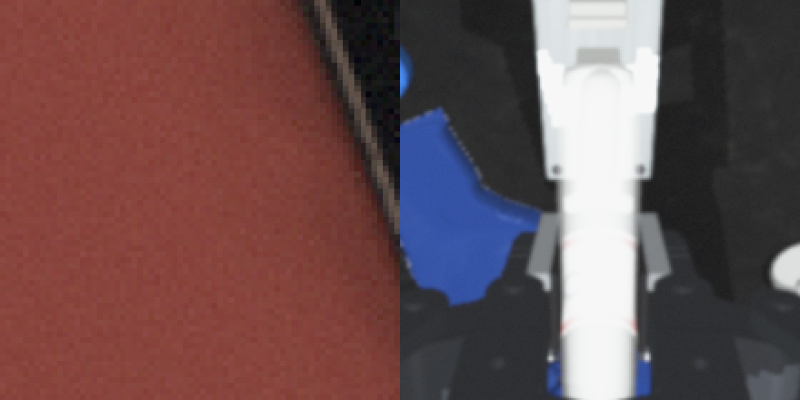

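The arm blocks the top view of the beaker. In the wrist view the tube is aligned over the saddles with no ball in it. I'll lower it gently.

Request:
{"api": "jog_arm", "payload": {
  "targets": [
    [[0,0,0,0,0,0.3,0],[0,0,0,0,0,0.6,0],[0,0,0,0,0,0.8,0],[0,0,0,0,0,0.8,0],[0,0,0,0,0,0.8,0],[0,0,0,0,0,0.6,0],[0,0,0,0,0,0.4,0],[0,0,0,0,0,0.2,0],[0,0,0,0,0,0.15,0],[0,0,0,0,0,0,0]]
  ]
}}

```text
t: 20.9
tcp_pos: [625.4, 261.4, 36.7]
orientation: [-180.0, 20.0, 3.0]
force: [-0.9, 0.3, -0.7]
opening: 18.5
grasp_force: 58.5
```

Request:
{"api": "jog_arm", "payload": {
  "targets": [
    [[0,0,0,0,0,0.1,0],[0,0,0,0,0,0,0]]
  ]
}}

```text
t: 21.1
tcp_pos: [624.8, 261.5, 34.9]
orientation: [-180.0, 20.0, 3.0]
force: [-2.5, 0.3, 1.9]
opening: 18.2
grasp_force: 58.7
```

Contact is just beginning. I'll go slightly further, then release.

Request:
{"api": "jog_arm", "payload": {
  "targets": [
    [[0,0,0,0,0,0.04,0],[0,0,0,0,0,0,0],[0,0,0,0,0,0,0.3],[0,0,0,0,0,0,0.4],[0,0,0,0,0,0,0.6],[0,0,0,0,0,0,0.8],[0,0,0,0,0,0,1],[0,0,0,0,0,0,1],[0,0,0,0,0,0,1],[0,0,0,0,0,0,1]]
  ]
}}

```text
t: 22.1
tcp_pos: [624.2, 261.3, 33.2]
orientation: [-180.0, 20.0, 3.0]
force: [0.7, 0.4, -0.5]
opening: 85.5
grasp_force: 0.0
```

Request:
{"api": "jog_arm", "payload": {
  "targets": [
    [[0,0,0,0,0,-0.3,1],[0,0,0,0,0,-0.7,1],[0,0,0,0,0,-1,1],[0,0,0,0,0,-1,1],[0,0,0,0,0,-1,1],[0,0,0,0,0,-1,1],[0,0,0,0,0,-0.5,1],[0,0,0,0,0,0,1],[0,0,0,0,0,0,1]]
  ]
}}

```text
t: 23.0
tcp_pos: [671.0, 263.7, 162.3]
orientation: [180.0, 20.0, 3.0]
force: [-0.1, -0.1, 0.0]
opening: 85.4
grasp_force: 0.0
```

```bash
python3 - <<'E'
from h import *
from scipy.spatial.transform import Rotation as Ro
s=bot.observe(); b=bot.camera("wrist"); print(s["tcp_pos"],s["orientation"],s["opening"])
T=np.eye(4);T[:3,:3]=Ro.from_euler("xyz",s["orientation"],degrees=True).as_matrix();T[:3,3]=s["tcp_pos"]
C=T@b["T_tool_cam"]; b["R"]=C[:3,:3].T; b["t"]=-C[:3,:3].T@C[:3,3]
a=bot.camera("side")
for n,p in(("w",b),("s",a)):
  for k in("tube_mid","ball","bar_mid","small_beaker"):
    for d in bot.cut_out(p,k)[:2]:
        W=world(p,np.argwhere(d["mask"])); m=np.median(W,0); u=np.linalg.svd(W-W.mean(0),full_matrices=False)[2][0]
        print(n,k,round(d["p"],2),d["location"],m.round(1),u.round(3),np.percentile(W,[2,98],axis=0).round(1).tolist())
f=lambda x:x[:,:,::-1]
cv2.imwrite("pics/c8.png",np.hstack([cv2.resize(f(a["pixels"][180:260,210:310]),(500,400),interpolation=3),cv2.resize(f(b["pixels"][80:300,200:365]),(300,400),interpolation=3)]))
E
```

```text
[671.01359882 263.66979727 162.33645227] [179.99790341  19.98603189   2.98369701] 85.39632497532887
w tube_mid 0.84 [202.2, 280.3] [636.5 261.1  58.1] [-0.952 -0.053  0.302] [[586.1, 249.5, 38.3], [683.0, 271.2, 80.5]]
w bar_mid 0.61 [204.0, 278.6] [636.2 261.1  57.8] [-0.954 -0.057  0.294] [[586.1, 249.0, 36.6], [682.7, 271.5, 80.5]]
w small_beaker 0.91 [187.8, 455.7] [655.5 102.1  45.8] [-0.534 -0.691  0.487] [[629.4, 77.5, 5.3], [678.8, 127.8, 67.4]]
w small_beaker 0.83 [312.8, 462.4] [439.2  -7.8  15.7] [0.67  0.546 0.503] [[434.1, -27.8, 1.6], [705.3, 207.9, 212.4]]
s tube_mid 0.87 [225.7, 241.9] [625.2 269.1  56.8] [ 0.942  0.058 -0.331] [[581.1, 257.2, 37.6], [671.9, 274.1, 76.3]]
s ball 0.33 [248.3, 237.3] [634.3 272.2   4.8] [0.996 0.087 0.034] [[576.1, 233.3, 0.3], [690.1, 294.3, 36.1]]
s small_beaker 0.84 [191.2, 317.5] [417.    7.8  42.5] [-0.15  -0.552  0.82 ] [[391.6, -36.6, 3.7], [438.2, 15.2, 65.7]]
s small_beaker 0.64 [210.7, 233.0] [651.  122.3  43.3] [-0.042  0.605 -0.795] [[627.9, 78.1, 1.2], [675.6, 130.2, 66.6]]
```

View pics/c8.png

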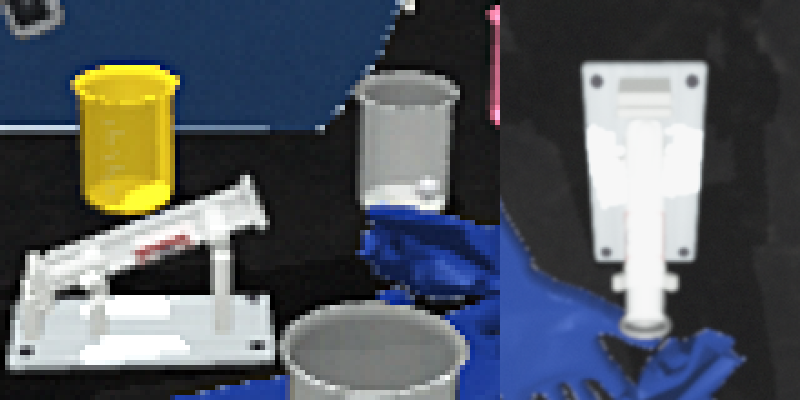

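The tube lies in both saddles with its mouth up and towards the front. The ball is at rest in the upright small beaker at (430,187), and the gripper is clear.

```bash
python3 -c "from plant import bot; print(bot.job_done())"
```

```text
the job is handed in; nothing more can be done
None
```

The job is handed in: the ball is in the small beaker, and the tube is back in the rest, mouth up and to the front. I last saw the stir bar in the tube's foot just before laying it back, and the hand-in reported no verdict.

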